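# Plug the bioreactor head plate's ports

### The job

Close the ports of the bioreactor head plate lying on the bench: put each of the four coloured plugs, stem down, into the port whose seal has the same colour as its knob, until its flange sits flat on the port's rim. Leave the black spare plug and the white beaker where they stand, do not tip any plug over, and let go of everything at the end.

Things in the scene. Friction and masses are not known exactly. Their poses are not given: they have to be found in the camera images.
- plug_red: Port plug with a red knob. It is 66 mm tall: steel stem (28 mm diameter, z 0 to 18, foot chamfered 2 mm), steel flange (58 mm diameter, z 18 to 26), straight round grip knob (30 mm diameter, z 26 to 66); about 0.2 kg. It stands upright on its stem on the bench at the start. Origin: centre of the stem's underside; z up along the plug.
- plug_yellow: Port plug with a yellow knob. It is 66 mm tall: steel stem (28 mm diameter, z 0 to 18, foot chamfered 2 mm), steel flange (58 mm diameter, z 18 to 26), straight round grip knob (30 mm diameter, z 26 to 66); about 0.2 kg. It stands upright on its stem on the bench at the start. Origin: centre of the stem's underside; z up along the plug.
- plug_blue: Port plug with a blue knob. It is 66 mm tall: steel stem (28 mm diameter, z 0 to 18, foot chamfered 2 mm), steel flange (58 mm diameter, z 18 to 26), straight round grip knob (30 mm diameter, z 26 to 66); about 0.2 kg. It stands upright on its stem on the bench at the start. Origin: centre of the stem's underside; z up along the plug.
- plug_green: Port plug with a green knob. It is 66 mm tall: steel stem (28 mm diameter, z 0 to 18, foot chamfered 2 mm), steel flange (58 mm diameter, z 18 to 26), straight round grip knob (30 mm diameter, z 26 to 66); about 0.2 kg. It stands upright on its stem on the bench at the start. Origin: centre of the stem's underside; z up along the plug.
- port_red: Head plate port with the red seal. Fixed on the head plate (280 mm across, top 25 mm above the bench), 88 mm from its 43 mm high hub. Seal disc 76 mm across, 6 mm thick, colour also seen in the bore; on it a steel collar, 62 mm outside, bore 42 mm wide and 20 mm deep, rim 26 mm above the origin. Origin: centre of the seal's underside, z up. A seated plug's origin is 8 mm above it.
- port_yellow: Head plate port with the yellow seal. Fixed on the head plate (280 mm across, top 25 mm above the bench), 88 mm from its 43 mm high hub. Seal disc 76 mm across, 6 mm thick, colour also seen in the bore; on it a steel collar, 62 mm outside, bore 42 mm wide and 20 mm deep, rim 26 mm above the origin. Origin: centre of the seal's underside, z up. A seated plug's origin is 8 mm above it.
- port_blue: Head plate port with the blue seal. Fixed on the head plate (280 mm across, top 25 mm above the bench), 88 mm from its 43 mm high hub. Seal disc 76 mm across, 6 mm thick, colour also seen in the bore; on it a steel collar, 62 mm outside, bore 42 mm wide and 20 mm deep, rim 26 mm above the origin. Origin: centre of the seal's underside, z up. A seated plug's origin is 8 mm above it.
- port_green: Head plate port with the green seal. Fixed on the head plate (280 mm across, top 25 mm above the bench), 88 mm from its 43 mm high hub. Seal disc 76 mm across, 6 mm thick, colour also seen in the bore; on it a steel collar, 62 mm outside, bore 42 mm wide and 20 mm deep, rim 26 mm above the origin. Origin: centre of the seal's underside, z up. A seated plug's origin is 8 mm above it.
- plug_black: Spare plug with a black knob, no port of its own: leave it standing. It has the same shape as the others, 66 mm tall with a 58 mm flange. Origin: centre of the stem's underside.
- beaker: White open beaker, about 70 mm across and 80 mm tall, standing near the plugs: leave it alone. Origin: centre of its underside.
Mind the look-alikes: they are no part of the job. What is shaped like the plug_red but orange or turquoise is not meant.

How it is judged:
At the end, for the whole second after the job is handed in: Each coloured plug is in the port of its own colour, axis within 10 mm of the port's, flange resting on the rim (origin 4 to 11 mm above the port's), within 0.08 rad of upright, released and at rest; black plug and beaker upright and within 25 mm of where they began (horizontal distance between plug_red and port_red below 0.01 m and z of plug_red in the frame of port_red between 0.004 and 0.011 m and angle between each of plug_red, plug_yellow, plug_blue, plug_green's own z axis and vertical below 0.08 rad and linear speed of each of plug_red, plug_yellow, plug_blue, plug_green below 0.02 m/s and horizontal distance between plug_yellow and port_yellow below 0.01 m and z of plug_yellow in the frame of port_yellow between 0.004 and 0.011 m and horizontal distance between plug_blue and port_blue below 0.01 m and z of plug_blue in the frame of port_blue between 0.004 and 0.011 m and horizontal distance between plug_green and port_green below 0.01 m and z of plug_green in the frame of port_green between 0.004 and 0.011 m and distance of each of plug_black, beaker from where it was at the start of the episode below 0.025 m and angle between each of plug_black, beaker's own z axis and vertical below 0.1 rad); the robot touches nothing.
It fails at once if a coloured plug is tipped over (angle between any of plug_red, plug_yellow, plug_blue, plug_green's own z axis and vertical above 0.9 rad).
It fails at once if the black spare plug is moved more than 25 mm or tipped (distance of plug_black from where it was at the start of the episode above 0.025 m or angle between plug_black's own z axis and vertical above 0.5 rad).
It fails at once if the beaker is moved more than 25 mm or tipped (distance of beaker from where it was at the start of the episode above 0.025 m or angle between beaker's own z axis and vertical above 0.5 rad).
It also fails if it takes over 90 s, if anything falls off the work surface, if the arm or the gripper's body presses on something with over 40 N, if the wrist force passes 120 N, or if a joint passes its speed limit or range.

### The arm

A 6-joint arm with a two-finger parallel gripper is mounted at the origin on the work surface. World frame = base frame: x ahead of the robot, y to its left, z up, the work surface at z = 0. Lengths are in m, angles in rad, forces in N, time in s.
With the tool pointing down it reaches from about 0.325 to 0.85 m from the base axis. Payload 15.5 kg.
Tool frame: the origin (TCP) lies where the fingers leave the gripper's body, on its centre line; the fingertips stand 78 mm ahead of it and the grasp point (between the pads) lies 60 mm ahead of it; z points along the fingers, y is the line along which they close (so a half turn about z gives the same grasp; the last joint's range is limited). The gripper opens to 91 mm and grips with 3 to 60 N. Pads are 32 mm wide; open, the fingers measure 118 mm over their backs; the gripper's body (76 mm by 178 mm) begins 60 mm behind the grasp point.
Start: joints at [-1.337, 0.494, 1.345, -0, 1.302, -0.096], TCP at [0.202, -0.591, 0.292] pointing down, gripper open.
Joint ranges: [-2.91, 2.91], [-0.82, 2.16], [0.22, 2.67], [-1.22, 4.37], [0.12, 2.79], [-3.08, 3.08]. Speed limits (rad/s): [1.89, 1.89, 2.57, 3.01, 3.01, 3.01].

### API

Orientations are given as [roll, pitch, yaw] about the fixed x, y, z axes, in that order (R = Rz(yaw) Ry(pitch) Rx(roll)).
In Python, from bench import env gives the robot as it stands.
- The arm moves only by the tool arm_command, never from a script. Its argument "moves" is one flat list of numbers, 7 for each row, row after row: the shift along the tool's x, y, z scaled (see below), then the turn, a rotation vector about the tool's x, y, z scaled (see below), then the opening, from 0 (shut) to 1 (fully open). A call has exactly 10 rows; each row shifts and turns the commanded pose from where the row before left it, along the tool's axes as they then stand; what a row does not reach is not made up. The controller multiplies each number of a shift by 80 mm and each number of a turn by 90 degrees. A row lasts 1/8 s, in which the tool goes at most 62.5 mm and 10.7 degrees, less where a joint would pass 70% of its speed; a pose out of reach is approached as far as the arm can. A call with a number of a shift or a turn outside -1 to 1 is refused whole. A call with a gripper value outside its range is refused whole. The fingers move at their own pace and stop on an object; the grip force is fixed at half the most. Time passes only in rows, so rows that do not move let the fingers close, or fill a call up. It gives the time, the measured TCP pose, the force, the opening and the grip force at its end, in the units of the state.
- env.get_obs(): the state, without advancing time (a new reading comes with each control period).
- env.snapshot(name): name is "scene" or "top" or "wrist"; returns a dict with "pixels" (400x640x3 uint8, red, green, blue), "z_map" (400x640 float32, m along the optical axis (not along the pixel's ray), 0 where there is no reading), "camera_matrix" (3x3 intrinsics, pixels), "distortion" ([k1, k2, p1, p2, k3] as OpenCV has them; the pictures are not rectified), "pose" (4x4, takes a point from camera to world coordinates). Camera axes: x right, y down, z forward; pixel columns grow to the right and rows downward; lengths in m; the calibration is good to about 2 mm. A picture is of the moment at which its call begins.
- env.finish_job(): hands the job in; it is judged then, once.
Trained networks look in a picture, given as the dict that the camera call returned (one of the last four; its "shot" number tells which), for a name from the list of things; names that differ only in an ending like _2 or _b are one class to them, and where a whole thing is asked for, a point or a joint stands for the part that bears it (a point fixed in the world has none). Each returns a list of dicts, best first, with "p" (0 to 1); they miss things now and then, are a little off and sometimes report something else, mostly with a low value. They report only what shows in the picture. A call takes as long as a camera call. They do not tell look-alikes from the thing itself.
- env.regions_of(query, picture): "pixels" (400x640 bool, what is visible of it) and "rect" ([left, top, width, height] in pixels, round what is visible of it).
- env.tip_of(query, picture): "point" ([column, row] in pixels: a listed point, or the origin of a listed thing).
The state is a dict: "t": time; "joints": joint angles; "qvel": joint speeds; "effort": joint torques, N m; "eef_pos": TCP position; "eef_rot": TCP orientation; "ft_force": force on the tool from outside, world axes, zero at the start; "ft_torque": the same for the moment, N m; "gripper_width": finger opening in m; "grasp_force": force on a finger pad.
Only numpy, scipy, OpenCV 4.12 (cv2) and the standard library are available. Lean on these libraries where they do the work, as an engineer would, in place of code of your own. Each camera call takes 0.05 s, during which the arm holds its last target. There are 200 camera calls.

## Working session

There is one attempt and no reset: what is moved stays moved. The work goes in short steps, Python scripts to look and compute and a tool call to move; the robot and the scene stay as the last step left them, time stands still between calls to the robot, and variables do not carry over. Pictures are saved under pics/ and viewed, at most 14 in all, crops included, and the job is handed in when it is done.

Besides the shell and the picture viewer there is one more tool, called after "Emit:" as name(argument=value, ...) on one line, values as JSON. arm_command: Moves the arm, as the interface text tells. Shifts and turns lie within -1 to 1; 1 stands for 80 mm of shift or 90 degrees of turn. Its arguments: {"type":"object","properties":{"moves":{"type":"array"}},"required":["moves"]}

```bash
mkdir -p pics; ls
python3 - <<'E'
from bench import env
import cv2,numpy as np
o=env.get_obs();print(o)
for n in("top","scene"):
    s=env.snapshot(n);cv2.imwrite(f"pics/{n}0.png",s["pixels"][...,::-1]);np.savez(f"{n}0.npz",**{k:v for k,v in s.items()})
    print(n,s["camera_matrix"].tolist(),s["distortion"],s["pose"].tolist())
E
```

```text
pics
{'t': 0.0, 'joints': array([-1.33649291e+00,  4.94186190e-01,  1.34613499e+00, -2.16327097e-05,
        1.30248711e+00, -9.55077052e-02]), 'qvel': array([-5.39415649e-04, -4.67072443e-04, -9.53993712e-05,  4.79076822e-04,
        3.09213543e-04,  9.06603515e-04]), 'effort': array([-5.18960471e-03, -8.78836584e+01, -3.81866169e+01,  7.04871537e-02,
        5.31977043e-02, -2.92716447e-05]), 'eef_pos': array([ 0.20234187, -0.59103903,  0.29163503]), 'eef_rot': array([-3.14038057e+00, -9.51689125e-05,  3.29816808e-01]), 'ft_force': array([ 0.11316327, -0.33626936,  0.6571393 ]), 'ft_torque': array([-0.03049755,  0.03323789,  0.01389919]), 'grasp_force': 0.0, 'gripper_width': 0.091752213358961}
top [[398.0584347848687, 0.0, 322.7929743406995], [0.0, 398.0584347848687, 195.15366730813997], [0.0, 0.0, 1.0]] [-0.05769974  0.          0.          0.          0.        ] [[-0.01513583458323861, -0.9913068232332843, 0.13069693463353588, 0.39458628325123396], [-0.9997650496605486, 0.012975785728666695, -0.017363019955195957, 0.032974474201260665], [0.0155161847343231, -0.1309290311422858, -0.9912703147050418, 0.8360877175261303], [0.0, 0.0, 0.0, 1.0]]
scene [[370.98038749992486, 0.0, 320.06186576518223], [0.0, 370.98038749992486, 200.17498991246595], [0.0, 0.0, 1.0]] [-0.08350345  0.          0.          0.          0.        ] [[0.49379707373314197, 0.7608493918571245, -0.4210375908196678, 0.8221531669647739], [0.8694992831987064, -0.438496550240941, 0.2273582458230401, -0.15592131230158868], [-0.011638148028018509, -0.47836071989392887, -0.8780863141929955, 0.7184486322683002], [0.0, 0.0, 0.0, 1.0]]
```

View pics/top0.png

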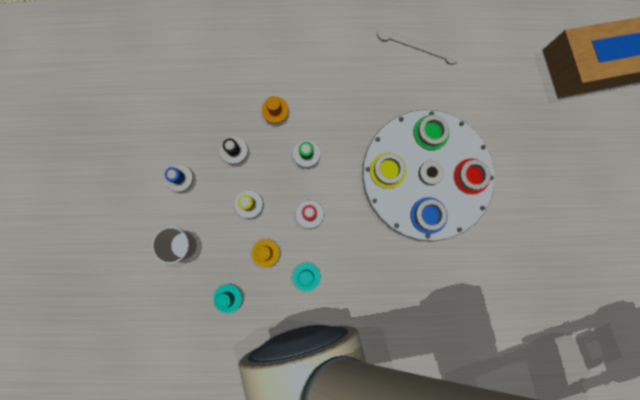

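View pics/scene0.png

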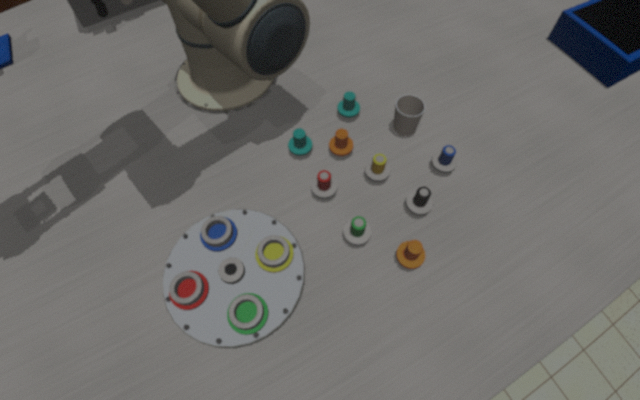

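The top view shows four plugs with steel flanges: red (309,213), yellow (247,203), blue (175,176) and green (306,152). The black spare is at (233,149) and the beaker at (175,245). The look-alikes have coloured flanges: orange at (275,108) and (265,252), turquoise at (228,298) and (306,276). The ports are green (433,131), yellow (388,169), red (472,176) and blue (430,215). The scene view agrees with this layout.

```bash
cat > h.py <<'E'
import numpy as np,cv2
def cloud(s):
    h,w=s["z_map"].shape
    g=np.stack(np.meshgrid(np.arange(w),np.arange(h)),-1).reshape(-1,1,2).astype(float)
    n=cv2.undistortPoints(g,s["camera_matrix"],s["distortion"]).reshape(h,w,2)
    z=s["z_map"][...,None]
    P=np.concatenate([n*z,z],-1)@s["pose"][:3,:3].T+s["pose"][:3,3]
    P[s["z_map"]<=0]=np.nan
    return P
def project(s,X):
    X=np.atleast_2d(X);R=s["pose"][:3,:3].T
    return cv2.projectPoints(X,cv2.Rodrigues(R)[0],-R@s["pose"][:3,3],s["camera_matrix"],s["distortion"])[0][:,0]
def blob(P,c,r,lo,hi):
    m=(np.hypot(P[...,0]-c[0],P[...,1]-c[1])<r)&(P[...,2]>lo)&(P[...,2]<hi)
    q=P[m]
    if len(q)<5:return None
    cc,rr=cv2.minEnclosingCircle(q[:,:2].astype(np.float32))
    return np.array(cc),rr,len(q),np.median(q[:,2]),q[:,:2].mean(0)
PX=dict(red=(309,213),yellow=(247,203),blue=(175,176),green=(306,152),black=(233,149),beaker=(175,240),or1=(275,103),or2=(265,252),tu1=(226,298),tu2=(306,276),
 Pred=(472,176),Pyellow=(388,169),Pblue=(430,215),Pgreen=(433,131))
E
python3 - <<'E'
from h import *
T={n:dict(np.load(n+"0.npz",allow_pickle=True)) for n in("top","scene")}
C={n:cloud(T[n]) for n in T}
np.set_printoptions(precision=4,suppress=True)
tb=C["top"][(np.abs(C["top"][...,2])<.02)][:,2];print("table",np.median(tb),tb.std())
for k,(u,v) in PX.items():
    c=C["top"][v,u]
    print(k,c)
    for n in C:
        for nm,r,lo,hi in ([("rim",.04,.045,.057),("seal",.05,.027,.036)] if k[0]=="P" else [("knob",.04,.06,.075),("fl",.045,.02,.032)]):
            b=blob(C[n],c,r,lo,hi)
            if b: print("   ",n,nm,b[0],"r%.4f n%d z%.4f"%b[1:4],b[4])
E
```

```text
table 0.0012878353715001234 0.0016406028581896085
red [0.4615 0.0467 0.0671]
    top knob [0.4629 0.0477] r0.0149 n182 z0.0671 [0.4627 0.0476]
    top fl [0.4629 0.0476] r0.0289 n421 z0.0270 [0.4615 0.0474]
    scene knob [0.4638 0.0493] r0.0155 n147 z0.0650 [0.4646 0.0488]
    scene fl [0.4637 0.0487] r0.0291 n311 z0.0252 [0.4704 0.0449]
yellow [0.4823 0.1665 0.0694]
    top knob [0.4848 0.172 ] r0.0146 n177 z0.0670 [0.4845 0.171 ]
    top fl [0.485  0.1725] r0.0289 n396 z0.0271 [0.4827 0.1684]
    scene knob [0.4844 0.1716] r0.0155 n138 z0.0656 [0.4854 0.1707]
    scene fl [0.4852 0.1717] r0.0294 n298 z0.0252 [0.4908 0.1657]
blue [0.5377 0.3094 0.0674]
    top knob [0.5418 0.3167] r0.0149 n179 z0.0672 [0.5416 0.3161]
    top fl [0.5421 0.3168] r0.0290 n360 z0.0270 [0.5383 0.3102]
    scene knob [0.5413 0.3183] r0.0162 n137 z0.0656 [0.5414 0.317 ]
    scene fl [0.5421 0.3177] r0.0301 n279 z0.0255 [0.5465 0.3113]
green [0.5816 0.0513 0.0709]
    top knob [0.5896 0.0527] r0.0148 n174 z0.0671 [0.5888 0.0525]
    top fl [0.5897 0.0527] r0.0293 n376 z0.0271 [0.5854 0.0523]
    scene knob
[... 2417 characters left out ...]
49]
    scene seal [ 0.5539 -0.1174] r0.0495 n628 z0.0307 [ 0.5568 -0.1161]
Pblue [ 0.4569 -0.1995  0.0316]
    top rim [ 0.4559 -0.1971] r0.0314 n428 z0.0516 [ 0.4566 -0.1958]
    top seal [ 0.4569 -0.1994] r0.0500 n791 z0.0316 [ 0.4546 -0.1958]
    scene rim [ 0.4547 -0.1952] r0.0309 n408 z0.0506 [ 0.4568 -0.1952]
    scene seal [ 0.4562 -0.2007] r0.0488 n560 z0.0309 [ 0.4622 -0.1966]
Pgreen [ 0.6334 -0.2147  0.0332]
    top rim [ 0.632 -0.21 ] r0.0316 n419 z0.0520 [ 0.631 -0.21 ]
    top seal [ 0.6333 -0.2146] r0.0499 n739 z0.0316 [ 0.6305 -0.2105]
    scene rim [ 0.6304 -0.2095] r0.0314 n538 z0.0508 [ 0.6314 -0.2098]
    scene seal [ 0.6336 -0.2151] r0.0495 n795 z0.0308 [ 0.6358 -0.2103]
```

Run:
```python
import cv2
i=cv2.imread("pics/top0.png")[80:320,150:350];cv2.imwrite("pics/crop.png",cv2.resize(i,(500,600),interpolation=cv2.INTER_CUBIC))
```

```text
(no output)
```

View pics/crop.png

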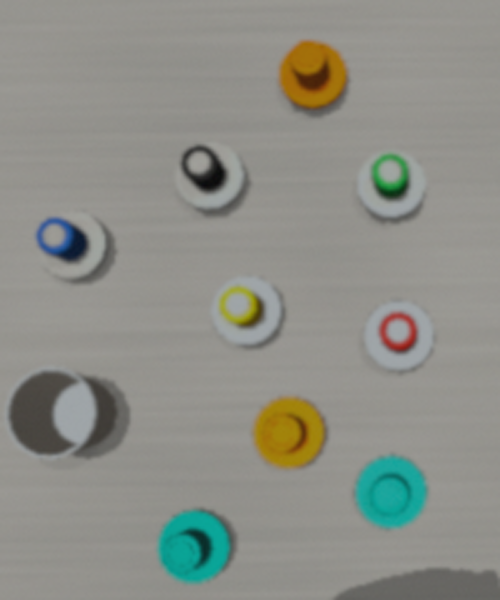

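The crop confirms the targets are the plugs with steel flanges and pale-capped knobs: red (398,333), yellow (240,305), blue (60,238) and green (390,175). The all-orange and all-turquoise ones are look-alikes.

Emit:
arm_command(moves=[0, 0, 0, 0, 0, 0.105, 1, 0, 0, 0, 0, 0, 0.105, 1, 0.25, -0.6, 0.05, 0, 0, 0, 1, 0.25, -0.6, 0.05, 0, 0, 0, 1, 0.25, -0.6, 0.05, 0, 0, 0, 1, 0.25, -0.6, 0.05, 0, 0, 0, 1, 0.25, -0.6, 0.05, 0, 0, 0, 1, 0.25, -0.6, 0.05, 0, 0, 0, 1, 0.25, -0.6, 0.05, 0, 0, 0, 1, 0.25, -0.6, 0.05, 0, 0, 0, 1])

```text
t: 1.35
eef_pos: [0.3628, -0.2058, 0.2601]
eef_rot: [-3.142, -0.0, -0.0]
ft_force: [1.6, -0.7, 0.2]
gripper_width: 0.0912
grasp_force: 0.0
```

Emit:
arm_command(moves=[0.252, -0.638, 0, 0, 0, 0, 1, 0.252, -0.638, 0, 0, 0, 0, 1, 0.252, -0.638, 0, 0, 0, 0, 1, 0.252, -0.638, 0, 0, 0, 0, 1, 0.252, -0.638, 0, 0, 0, 0, 1, 0, 0, 0.3, 0, 0, 0, 1, 0, 0, 0.3, 0, 0, 0, 1, 0, 0, 0.3, 0, 0, 0, 1, 0, 0, 0, 0, 0, 0, 1, 0, 0, 0, 0, 0, 0, 1])

```text
t: 2.6
eef_pos: [0.4635, 0.0478, 0.1888]
eef_rot: [-3.142, -0.0, -0.0]
ft_force: [0.7, -0.2, 0.0]
gripper_width: 0.0915
grasp_force: 0.0
```

Emit:
arm_command(moves=[0, 0, 0.32, 0, 0, 0, 1, 0, 0, 0.32, 0, 0, 0, 1, 0, 0, 0.32, 0, 0, 0, 1, 0, 0, 0, 0, 0, 0, 1, 0, 0, 0, 0, 0, 0, 0, 0, 0, 0, 0, 0, 0, 0, 0, 0, 0, 0, 0, 0, 0, 0, 0, 0, 0, 0, 0, 0, 0, 0, 0, 0, 0, 0, 0, 0, 0, 0, 0, 0, 0, 0])

```text
t: 3.85
eef_pos: [0.4632, 0.0479, 0.1114]
eef_rot: [-3.142, 0.0, -0.0]
ft_force: [0.1, -0.7, -0.5]
gripper_width: 0.0338
grasp_force: 0.0
```

Emit:
arm_command(moves=[0, 0, 0, 0, 0, 0, 0, 0, 0, 0, 0, 0, 0, 0, 0, 0, 0, 0, 0, 0, 0, 0, 0, -0.2, 0, 0, 0, 0, 0, 0, -0.43, 0, 0, 0, 0, 0, 0, -0.43, 0, 0, 0, 0, 0, 0, -0.42, 0, 0, 0, 0, 0.13, 0.6, 0, 0, 0, 0, 0, 0.13, 0.6, 0, 0, 0, 0, 0, 0.13, 0.6, 0, 0, 0, 0, 0])

```text
t: 5.1
eef_pos: [0.4945, -0.0976, 0.2299]
eef_rot: [-3.142, -0.0, 0.0]
ft_force: [0.8, 0.1, -2.2]
gripper_width: 0.0297
grasp_force: 30.0
```

Emit:
arm_command(moves=[0.13, 0.61, 0, 0, 0, 0, 0, 0.13, 0.61, 0, 0, 0, 0, 0, 0.13, 0.61, 0, 0, 0, 0, 0, 0.13, 0.61, 0, 0, 0, 0, 0, 0, 0, 0.23, 0, 0, 0, 0, 0, 0, 0.23, 0, 0, 0, 0, 0, 0, 0.23, 0, 0, 0, 0, 0, 0, 0, 0, 0, 0, 0, 0, 0, 0, 0, 0, 0, 0, 0, 0, 0, 0, 0, 0, 0])

```text
t: 6.35
eef_pos: [0.5364, -0.2915, 0.1754]
eef_rot: [3.141, -0.001, -0.0]
ft_force: [-1.4, 0.8, -2.3]
gripper_width: 0.0294
grasp_force: 30.0
```

Run:
```python
from bench import env
from h import *
np.set_printoptions(precision=4,suppress=True)
print(env.get_obs()["eef_pos"])
s=env.snapshot("scene");cv2.imwrite("pics/s1.png",s["pixels"][...,::-1]);P=cloud(s)
print("fl",blob(P,(.536,-.291),.05,.075,.096))
s=env.snapshot("wrist");cv2.imwrite("pics/w1.png",s["pixels"][...,::-1]);P=cloud(s)
print("fl",blob(P,(.536,-.291),.05,.075,.096))
```

```text
[ 0.5364 -0.2915  0.1754]
fl (array([ 0.5378, -0.2894]), 0.02811807580292225, 309, np.float64(0.08964985483291332), array([ 0.5509, -0.2862]))
fl (array([ 0.5462, -0.2923]), 0.02646017074584961, 2218, np.float64(0.08908455245339093), array([ 0.553 , -0.2922]))
```

View pics/s1.png

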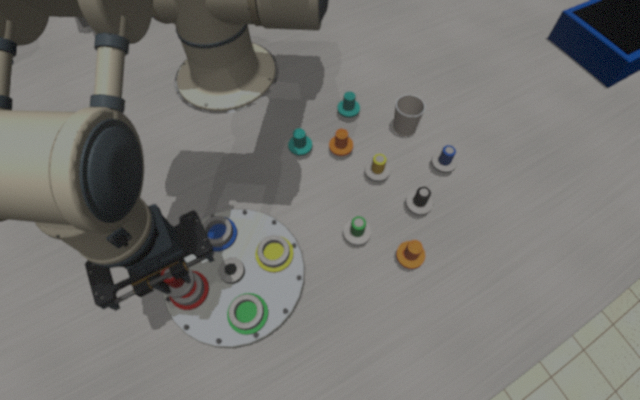

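The scene view shows the red plug hanging over the red port at (188,290), and the flange measurement agrees to within about 2 mm. I'll lower it now.

Emit:
arm_command(moves=[0, 0, 0.13, 0, 0, 0, 0, 0, 0, 0.13, 0, 0, 0, 0, 0, 0, 0.12, 0, 0, 0, 0, 0, 0, 0, 0, 0, 0, 0, 0, 0, 0, 0, 0, 0, 1, 0, 0, 0, 0, 0, 0, 1, 0, 0, 0, 0, 0, 0, 1, 0, 0, -0.3, 0, 0, 0, 1, 0, 0, -0.35, 0, 0, 0, 1, 0, 0, -0.4, 0, 0, 0, 1])

```text
t: 7.7
eef_pos: [0.5358, -0.2912, 0.2289]
eef_rot: [-3.141, 0.001, -0.0]
ft_force: [0.2, -0.5, 0.0]
gripper_width: 0.0866
grasp_force: 0.0
```

Emit:
arm_command(moves=[-0.071, -0.643, 0, 0, 0, 0, 1, -0.071, -0.643, 0, 0, 0, 0, 1, -0.071, -0.643, 0, 0, 0, 0, 1, -0.071, -0.643, 0, 0, 0, 0, 1, -0.071, -0.643, 0, 0, 0, 0, 1, -0.071, -0.643, 0, 0, 0, 0, 1, -0.071, -0.643, 0, 0, 0, 0, 1, -0.071, -0.643, 0, 0, 0, 0, 1, -0.071, -0.643, 0, 0, 0, 0, 1, 0, 0, 0, 0, 0, 0, 1])

```text
t: 8.95
eef_pos: [0.4844, 0.1745, 0.2284]
eef_rot: [-3.141, -0.001, 0.004]
ft_force: [0.7, -1.2, 1.0]
gripper_width: 0.0909
grasp_force: 0.0
```

Run:
```python
from bench import env
from h import *
np.set_printoptions(precision=4,suppress=True)
print(env.get_obs()["eef_pos"])
s=env.snapshot("scene");P=cloud(s)
print("fl",blob(P,(.536,-.291),.045,.053,.066))
print("knob",blob(P,(.536,-.291),.045,.09,.11))
```

```text
[0.4844 0.1745 0.2284]
fl (array([ 0.5355, -0.2895]), 0.029847802594304085, 451, np.float64(0.05879365072867404), array([ 0.5423, -0.287 ]))
knob (array([ 0.5331, -0.2895]), 0.015723859891295433, 247, np.float64(0.0990469166717205), array([ 0.5354, -0.2896]))
```

Emit:
arm_command(moves=[0, 0, 0.365, 0, 0, 0, 1, 0, 0, 0.365, 0, 0, 0, 1, 0, 0, 0.365, 0, 0, 0, 1, 0, 0, 0.365, 0, 0, 0, 1, 0, 0, 0, 0, 0, 0, 1, 0, 0, 0, 0, 0, 0, 0, 0, 0, 0, 0, 0, 0, 0, 0, 0, 0, 0, 0, 0, 0, 0, 0, 0, 0, 0, 0, 0, 0, 0, 0, 0, 0, 0, 0])

```text
t: 10.25
eef_pos: [0.485, 0.1717, 0.1116]
eef_rot: [-3.142, -0.0, 0.0]
ft_force: [-0.7, -0.3, 0.7]
gripper_width: 0.0443
grasp_force: 0.0
```

Emit:
arm_command(moves=[0, 0, 0, 0, 0, 0, 0, 0, 0, 0, 0, 0, 0, 0, 0, 0, 0, 0, 0, 0, 0, 0, 0, 0, 0, 0, 0, 0, 0, 0, -0.2, 0, 0, 0, 0, 0, 0, -0.43, 0, 0, 0, 0, 0, 0, -0.43, 0, 0, 0, 0, 0, 0, -0.42, 0, 0, 0, 0, 0.138, 0.598, 0, 0, 0, 0, 0, 0.138, 0.598, 0, 0, 0, 0, 0])

```text
t: 11.5
eef_pos: [0.5072, 0.0751, 0.2302]
eef_rot: [3.142, -0.001, 0.001]
ft_force: [1.2, 0.0, -3.2]
gripper_width: 0.0295
grasp_force: 30.0
```

Emit:
arm_command(moves=[0.138, 0.598, 0, 0, 0, 0, 0, 0.138, 0.598, 0, 0, 0, 0, 0, 0.138, 0.598, 0, 0, 0, 0, 0, 0.138, 0.598, 0, 0, 0, 0, 0, 0, 0, 0.23, 0, 0, 0, 0, 0, 0, 0.23, 0, 0, 0, 0, 0, 0, 0.23, 0, 0, 0, 0, 0, 0, 0, 0, 0, 0, 0, 0, 0, 0, 0, 0, 0, 0, 0, 0, 0, 0, 0, 0, 0])

```text
t: 12.75
eef_pos: [0.5515, -0.1155, 0.1754]
eef_rot: [3.141, -0.001, 0.0]
ft_force: [-0.5, -0.2, -2.6]
gripper_width: 0.0295
grasp_force: 30.0
```

Run:
```python
from bench import env
from h import *
np.set_printoptions(precision=4,suppress=True)
print(env.get_obs()["eef_pos"])
s=env.snapshot("scene");P=cloud(s)
print("fl",blob(P,(.551,-.1155),.05,.075,.096))
```

```text
[ 0.5515 -0.1155  0.1754]
fl (array([ 0.552 , -0.1142]), 0.028773849830031395, 243, np.float64(0.08954868942619243), array([ 0.5689, -0.1155]))
```

Emit:
arm_command(moves=[0, 0, 0.13, 0, 0, 0, 0, 0, 0, 0.13, 0, 0, 0, 0, 0, 0, 0.12, 0, 0, 0, 0, 0, 0, 0, 0, 0, 0, 0, 0, 0, 0, 0, 0, 0, 1, 0, 0, 0, 0, 0, 0, 1, 0, 0, 0, 0, 0, 0, 1, 0, 0, -0.3, 0, 0, 0, 1, 0, 0, -0.35, 0, 0, 0, 1, 0, 0, -0.4, 0, 0, 0, 1])

```text
t: 14.05
eef_pos: [0.551, -0.1154, 0.2289]
eef_rot: [-3.141, 0.001, -0.0]
ft_force: [1.0, -0.4, 0.1]
gripper_width: 0.0867
grasp_force: 0.0
```

Emit:
arm_command(moves=[0.121, -0.526, 0, 0, 0, 0, 1, 0.121, -0.526, 0, 0, 0, 0, 1, 0.121, -0.526, 0, 0, 0, 0, 1, 0.121, -0.526, 0, 0, 0, 0, 1, 0, 0, 0, 0, 0, 0, 1, 0, 0, 0.365, 0, 0, 0, 1, 0, 0, 0.365, 0, 0, 0, 1, 0, 0, 0.365, 0, 0, 0, 1, 0, 0, 0.365, 0, 0, 0, 1, 0, 0, 0, 0, 0, 0, 1])

```text
t: 15.3
eef_pos: [0.5887, 0.0523, 0.1099]
eef_rot: [3.142, 0.004, -0.001]
ft_force: [0.6, -0.7, -0.1]
gripper_width: 0.091
grasp_force: 0.0
```

Emit:
arm_command(moves=[0, 0, 0, 0, 0, 0, 0, 0, 0, 0, 0, 0, 0, 0, 0, 0, 0, 0, 0, 0, 0, 0, 0, 0, 0, 0, 0, 0, 0, 0, 0, 0, 0, 0, 0, 0, 0, 0, 0, 0, 0, 0, 0, 0, 0, 0, 0, 0, 0, 0, 0, 0, 0, 0, 0, 0, 0, 0, 0, 0, 0, 0, 0, 0, 0, 0, 0, 0, 0, 0])

```text
t: 16.55
eef_pos: [0.5899, 0.0529, 0.1114]
eef_rot: [3.142, 0.0, -0.0]
ft_force: [-0.4, 0.4, -0.1]
gripper_width: 0.0296
grasp_force: 30.0
```

Emit:
arm_command(moves=[0, 0, -0.2, 0, 0, 0, 0, 0, 0, -0.43, 0, 0, 0, 0, 0, 0, -0.43, 0, 0, 0, 0, 0, 0, -0.42, 0, 0, 0, 0, 0.086, 0.547, 0, 0, 0, 0, 0, 0.086, 0.547, 0, 0, 0, 0, 0, 0.086, 0.547, 0, 0, 0, 0, 0, 0.086, 0.547, 0, 0, 0, 0, 0, 0.086, 0.547, 0, 0, 0, 0, 0, 0.086, 0.547, 0, 0, 0, 0, 0])

```text
t: 17.8
eef_pos: [0.6311, -0.2111, 0.231]
eef_rot: [3.141, -0.0, -0.0]
ft_force: [0.6, -0.1, -1.9]
gripper_width: 0.0297
grasp_force: 30.0
```

Emit:
arm_command(moves=[0, 0, 0, 0, 0, 0, 0, 0, 0, 0.23, 0, 0, 0, 0, 0, 0, 0.23, 0, 0, 0, 0, 0, 0, 0.23, 0, 0, 0, 0, 0, 0, 0, 0, 0, 0, 0, 0, 0, 0, 0, 0, 0, 0, 0, 0, 0, 0, 0, 0, 0, 0, 0, 0, 0, 0, 0, 0, 0, 0, 0, 0, 0, 0, 0, 0, 0, 0, 0, 0, 0, 0])

```text
t: 19.05
eef_pos: [0.6312, -0.2097, 0.1747]
eef_rot: [3.142, -0.0, -0.0]
ft_force: [0.7, -0.0, -3.0]
gripper_width: 0.0293
grasp_force: 30.0
```

Run:
```python
from bench import env
from h import *
np.set_printoptions(precision=4,suppress=True)
print(env.get_obs()["eef_pos"])
s=env.snapshot("scene");P=cloud(s)
print("fl",blob(P,(.631,-.21),.05,.075,.096))
```

```text
[ 0.6312 -0.2097  0.1747]
fl (array([ 0.6437, -0.2081]), 0.024514207616448402, 239, np.float64(0.08906349720933693), array([ 0.6489, -0.2092]))
```

Emit:
arm_command(moves=[0, 0, 0.13, 0, 0, 0, 0, 0, 0, 0.13, 0, 0, 0, 0, 0, 0, 0.115, 0, 0, 0, 0, 0, 0, 0, 0, 0, 0, 0, 0, 0, 0, 0, 0, 0, 1, 0, 0, 0, 0, 0, 0, 1, 0, 0, 0, 0, 0, 0, 1, 0, 0, -0.3, 0, 0, 0, 1, 0, 0, -0.35, 0, 0, 0, 1, 0, 0, -0.4, 0, 0, 0, 1])

```text
t: 20.35
eef_pos: [0.631, -0.2096, 0.2293]
eef_rot: [-3.141, 0.001, -0.0]
ft_force: [-0.2, -0.3, 0.1]
gripper_width: 0.0864
grasp_force: 0.0
```

Emit:
arm_command(moves=[-0.111, -0.659, 0, 0, 0, 0, 1, -0.111, -0.659, 0, 0, 0, 0, 1, -0.111, -0.659, 0, 0, 0, 0, 1, -0.111, -0.659, 0, 0, 0, 0, 1, -0.111, -0.659, 0, 0, 0, 0, 1, -0.111, -0.659, 0, 0, 0, 0, 1, -0.111, -0.659, 0, 0, 0, 0, 1, -0.111, -0.659, 0, 0, 0, 0, 1, -0.111, -0.659, 0, 0, 0, 0, 1, -0.111, -0.659, 0, 0, 0, 0, 1])

```text
t: 21.6
eef_pos: [0.5419, 0.3193, 0.2288]
eef_rot: [-3.141, -0.0, -0.0]
ft_force: [0.4, -0.3, -0.7]
gripper_width: 0.0913
grasp_force: 0.0
```

Emit:
arm_command(moves=[0, 0, 0, 0, 0, 0, 1, 0, 0, 0, 0, 0, 0, 1, 0, 0, 0.365, 0, 0, 0, 1, 0, 0, 0.365, 0, 0, 0, 1, 0, 0, 0, 0, 0, 0, 1, 0, 0, 0, 0, 0, 0, 1, 0, 0, 0, 0, 0, 0, 1, 0, 0, 0, 0, 0, 0, 1, 0, 0, 0, 0, 0, 0, 1, 0, 0, 0, 0, 0, 0, 1])

```text
t: 22.85
eef_pos: [0.5424, 0.3176, 0.1704]
eef_rot: [-3.142, -0.0, 0.0]
ft_force: [-0.1, 0.8, -0.0]
gripper_width: 0.0914
grasp_force: 0.0
```

Emit:
arm_command(moves=[0, 0, 0.365, 0, 0, 0, 1, 0, 0, 0.365, 0, 0, 0, 1, 0, 0, 0, 0, 0, 0, 1, 0, 0, 0, 0, 0, 0, 0, 0, 0, 0, 0, 0, 0, 0, 0, 0, 0, 0, 0, 0, 0, 0, 0, 0, 0, 0, 0, 0, 0, 0, 0, 0, 0, 0, 0, 0, 0, 0, 0, 0, 0, 0, 0, 0, 0, 0, 0, 0, 0])

```text
t: 24.1
eef_pos: [0.5424, 0.3175, 0.1118]
eef_rot: [3.142, 0.0, -0.0]
ft_force: [0.9, 0.0, 0.5]
gripper_width: 0.0292
grasp_force: 30.0
```

Emit:
arm_command(moves=[0, 0, 0, 0, 0, 0, 0, 0, 0, 0, 0, 0, 0, 0, 0, 0, 0, 0, 0, 0, 0, 0, 0, 0, 0, 0, 0, 0, 0, 0, -0.2, 0, 0, 0, 0, 0, 0, -0.43, 0, 0, 0, 0, 0, 0, -0.43, 0, 0, 0, 0, 0, 0, -0.42, 0, 0, 0, 0, 0, 0, 0, 0, 0, 0, 0, 0, 0, 0, 0, 0, 0, 0])

```text
t: 25.35
eef_pos: [0.542, 0.3174, 0.2299]
eef_rot: [3.141, 0.001, -0.0]
ft_force: [-1.0, -0.5, -3.6]
gripper_width: 0.0298
grasp_force: 30.0
```

Emit:
arm_command(moves=[-0.108, 0.642, 0, 0, 0, 0, 0, -0.108, 0.642, 0, 0, 0, 0, 0, -0.108, 0.642, 0, 0, 0, 0, 0, -0.108, 0.642, 0, 0, 0, 0, 0, -0.108, 0.642, 0, 0, 0, 0, 0, -0.108, 0.642, 0, 0, 0, 0, 0, -0.108, 0.642, 0, 0, 0, 0, 0, -0.108, 0.642, 0, 0, 0, 0, 0, -0.108, 0.642, 0, 0, 0, 0, 0, -0.108, 0.642, 0, 0, 0, 0, 0])

```text
t: 26.6
eef_pos: [0.4549, -0.1975, 0.2293]
eef_rot: [-3.141, 0.002, -0.0]
ft_force: [1.3, 0.3, -2.6]
gripper_width: 0.0297
grasp_force: 30.0
```

Emit:
arm_command(moves=[0, 0, 0, 0, 0, 0, 0, 0, 0, 0.23, 0, 0, 0, 0, 0, 0, 0.23, 0, 0, 0, 0, 0, 0, 0.23, 0, 0, 0, 0, 0, 0, 0, 0, 0, 0, 0, 0, 0, 0, 0, 0, 0, 0, 0, 0, 0, 0, 0, 0, 0, 0, 0, 0, 0, 0, 0, 0, 0, 0, 0, 0, 0, 0, 0, 0, 0, 0, 0, 0, 0, 0])

```text
t: 27.85
eef_pos: [0.456, -0.1961, 0.1751]
eef_rot: [3.141, -0.0, -0.0]
ft_force: [-0.7, 0.6, -2.8]
gripper_width: 0.0298
grasp_force: 30.0
```

Run:
```python
from bench import env
from h import *
np.set_printoptions(precision=4,suppress=True)
print(env.get_obs()["eef_pos"])
s=env.snapshot("scene");P=cloud(s)
print("fl",blob(P,(.456,-.196),.05,.075,.096))
```

```text
[ 0.456  -0.1961  0.1751]
fl (array([ 0.4555, -0.1943]), 0.028291840106248856, 247, np.float64(0.08916563549999823), array([ 0.4709, -0.1931]))
```

Emit:
arm_command(moves=[0, 0, 0.13, 0, 0, 0, 0, 0, 0, 0.13, 0, 0, 0, 0, 0, 0, 0.115, 0, 0, 0, 0, 0, 0, 0, 0, 0, 0, 0, 0, 0, 0, 0, 0, 0, 1, 0, 0, 0, 0, 0, 0, 1, 0, 0, 0, 0, 0, 0, 1, 0, 0, -0.3, 0, 0, 0, 1, 0, 0, -0.35, 0, 0, 0, 1, 0, 0, -0.4, 0, 0, 0, 1])

```text
t: 29.15
eef_pos: [0.4558, -0.196, 0.2298]
eef_rot: [-3.141, 0.0, -0.0]
ft_force: [-0.2, 0.5, 0.3]
gripper_width: 0.0865
grasp_force: 0.0
```

Emit:
arm_command(moves=[0, 0.5, -0.3, 0, 0, 0, 1, 0, 0.5, -0.3, 0, 0, 0, 1, 0, 0.5, 0, 0, 0, 0, 1, 0, 0.5, 0, 0, 0, 0, 1, 0, 0.5, 0, 0, 0, 0, 1, 0, 0.5, 0, 0, 0, 0, 1, 0, 0, 0, 0, 0, 0, 1, 0, 0, 0, 0, 0, 0, 1, 0, 0, 0, 0, 0, 0, 1, 0, 0, 0, 0, 0, 0, 1])

```text
t: 30.4
eef_pos: [0.4561, -0.4353, 0.2772]
eef_rot: [-3.142, -0.0, 0.001]
ft_force: [-0.0, -0.3, -0.4]
gripper_width: 0.0915
grasp_force: 0.0
```

Run:
```python
from bench import env
from h import *
np.set_printoptions(precision=4,suppress=True)
for n in("scene","top"):
    s=env.snapshot(n);P=cloud(s);cv2.imwrite(f"pics/{n}9.png",s["pixels"][...,::-1])
    for k,c in dict(red=(.536,-.291),yellow=(.551,-.1155),blue=(.456,-.196),green=(.631,-.21)).items():
        for nm,lo,hi in(("fl",.053,.066),("knob",.09,.11)):
            b=blob(P,c,.045,lo,hi)
            if b:print(n,k,nm,b[0]-c,b[1],b[3])
    print("black",blob(P,(.5988,.2035),.05,.06,.075)[0],"beaker",blob(P,(.405,.315),.05,.06,.075)[0])
```

```text
scene red fl [-0.0011  0.0015] 0.029405420646071434 0.05895998861125318
scene red knob [-0.0021  0.0011] 0.015710432082414627 0.09908378993120259
scene yellow fl [-0.0004  0.0009] 0.02904551476240158 0.05881362324622358
scene yellow knob [0.0003 0.0013] 0.015391645953059196 0.0983506353495267
scene blue fl [-0.0006  0.001 ] 0.029633687809109688 0.05893077289165427
scene blue knob [-0.0012  0.0012] 0.014651242643594742 0.09835184936910424
scene green fl [-0.0017  0.001 ] 0.028949012979865074 0.05902196450379388
scene green knob [-0.002   0.0014] 0.014753127470612526 0.09882135712046247
black [0.599  0.2042] beaker [0.4035 0.3116]
top red fl [0.0001 0.0004] 0.03079109825193882 0.0601413838587983
top red knob [-0.0003  0.    ] 0.015264445915818214 0.09999356033976026
top yellow fl [-0.0011  0.0007] 0.029984984546899796 0.06007683968744226
top yellow knob [-0.      0.0004] 0.015087466686964035 0.1000949770496583
top blue fl [ 0.0005 -0.0001] 0.030495749786496162 0.06017148626162239
top blue knob [-0.0011 -0.0006] 0.014950376935303211 0.09981832972309973
top green fl [-0.0003 -0.0002] 0.02967347577214241 0.060392882613724996
top green knob [ 0.0006 -0.0001] 0.015035527758300304 0.10034989975463615
black [0.5989 0.203 ] beaker [0.4035 0.3095]
```

View pics/scene9.png

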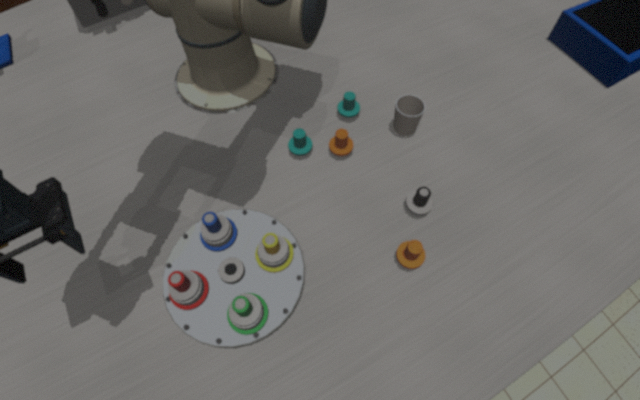

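All four plugs are flat in their matching ports: blue (216,228), yellow (272,247), red (184,287) and green (247,312). Black (420,200) and the beaker (408,112) have not moved, and the gripper is clear. I'll hand the job in.

```bash
python3 -c "
from bench import env
print(env.finish_job())"
```

```text
the job is handed in; nothing more can be done
None
```

I put all four coloured plugs in their matching ports, flanges flat on the rims and within about 2 mm of centre, left the black plug and beaker in place, and handed the job in at about 31 s with the gripper clear; the hand-in gave no verdict.

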